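Secure a gas cylinder on the bench snap hook

TASK

The small gas cylinder must not stand loose: carry it upright to the bench anchor and clip its ring into the level snap hook by pressing the sprung gate inward with the ring, then drawing the ring along into the hook's bend so that the gate snaps shut behind it. With the gate shut, test the catch by pulling the ring against the bend, away from the post, with about 12 N (at least 10) for half a second, and never put more than 15 N on the hook. Leave the cylinder clipped, released and standing upright at rest on the table, and do not disturb the other things lying about.

Things in the scene. Friction and masses are not known exactly. Their poses are not given: they have to be found in the camera images.
- cylinder: Small aluminium gas cylinder, loose, 0.34 to 0.61 kg, upright, diameter 48, 174 high over all. Origin: centre of its underside, z up. Body to z 112, shoulder to z 134, then a square brass valve block. A dark collar (z 72 to 108, 53 across, clamp ears to x -34) carries a steel ring that stands out to +x, in the body's x-z plane.
- ring_bar (a point): Middle of the upright outer bar of the cylinder's ring, at [56, 0, 90] in its frame: this bar goes into the hook. Ring of 6 mm round bar; upright bar straight from z 80 to 100, joined to the collar by two level limbs (centres at z 74 and 106). Clear opening 26 radially (x 27 to 53) by 26 high.
- valve (a point): Centre of the square brass valve block on top of the cylinder, at [0, 0, 148] in its frame: 26 x 26, z 134 to 162, faces square to the cylinder's x and y. Grasp it from above, fingertips not below z 130. A plug 18 wide stands on it up to z 174.
- anchor: Bench anchor, fixed: foot plate (x -26 to 40, y -21 to 29, 8 thick), grey post (x 0 to 20, y -11 to 19, 110 high), level steel snap hook projecting along -x at z 90, sprung gate on its -y side. Origin on the table under the post's front face. Its threaded shank is screwed out by e = 0 to 8 mm, not measured: feel for it. The cylinder belongs on the -y side, ring to the anchor's +y.
- hook_bend (a point): Fixed point [-83.5, 3, 90] in the anchor's frame: the ring bar's centre rests against the inside of the hook's bend there when e = 4 (in truth at x -79.5 - e). Pull test to the anchor's -x. Bar 7 thick: spine along y 17, bend a half circle of radius 14 (bar centre) about [-72 - e, 3], nose back along y -11 to its tip at x -58 - e. Clear inside: y -7.5 to 13.5.
- hook_mouth (a point): Fixed point [-50, -11, 90] in the anchor's frame, on the shut gate, between the heel block (to x -19 - e) and the nose tip (x -58 - e). The ring's bar enters here moving to the anchor's +y and presses the gate in; once clear of the nose (bar centre beyond y -4) it slides to -x, along inside the nose, off the gate's end.
- gate (a joint): Angle of the sprung gate (rad): 0 shut, grows inward, stop at 0.5. Round bar 6 thick, hinged about the upright axis at [-15 - e, -11] in the anchor's frame, its end at x -59 - e. Pressing it at the mouth takes about 2 N at first, up to 6 N at 0.45 rad; the ring's bar clears the nose at 0.35 to 0.45. It springs shut by itself once the bar's centre is beyond x -64 - e.
- pen: Black and white pen, 135 mm long. Bystander, loose; leave it alone. Origin at the centre of its underside.
- hex_key: Bent steel hex key, 74 x 30 mm. Bystander, loose; leave it alone. Origin at the centre of its underside.
- tape: Roll of tape, 100 mm across, 25 mm high. Bystander, loose; leave it alone. Origin at the centre of its underside.
- notebook: Black notebook, 210 x 153 x 16 mm. Bystander, loose; leave it alone. Origin at the centre of its underside.
- pipettor: White hand pipettor lying down, 236 mm long. Bystander, loose; leave it alone. Origin at the centre of its underside.
- dish: Lidded petri dish, 57 mm across, 16 mm high. Bystander, loose; leave it alone. Origin at the centre of its underside.
- timer: White bench timer, 62 x 62 x 19 mm. Bystander, loose; leave it alone. Origin at the centre of its underside.
- tweezers: Steel tweezers lying flat, 118 mm long. Bystander, loose; leave it alone. Origin at the centre of its underside.
Mind the look-alikes: they are no part of the job. What is shaped like the cylinder but green is not meant.

How it is judged:
On the way, in this order (a step that is already met when the one before it is completed fails the run):
1. the ring's bar, at the mouth of the hook, presses the gate inward (gate beyond 0.25 rad) (value of joint gate above 0.25 rad and contact force between cylinder and anchor above 1 N and distance between ring_bar and hook_mouth below 0.03 m).
2. with the gate shut and the ring's bar against the bend, the ring is pulled with at least 10 N for 0.3 s (value of joint gate below 0.06 rad and x of ring_bar in the frame of anchor between -0.092 and -0.074 m and y of ring_bar in the frame of anchor between -0.006 and 0.01 m and z of ring_bar in the frame of anchor between 0.078 and 0.102 m and contact force between cylinder and anchor above 10 N), for 0.3 s.
At the end, for the whole second after the job is handed in: The gate is shut (under 0.06 rad), the ring's bar is inside the hook's bend (in the anchor's frame x -92 to -56, y -10.5 to 14.5, z 78 to 102 mm), and the cylinder stands upright (within 0.04 rad), on the table (underside under 3 mm) and at rest (value of joint gate below 0.06 rad and x of ring_bar in the frame of anchor between -0.092 and -0.056 m and y of ring_bar in the frame of anchor between -0.0105 and 0.0145 m and z of ring_bar in the frame of anchor between 0.078 and 0.102 m and height (world z) of cylinder below 0.003 m and angle between cylinder's own z axis and vertical below 0.04 rad and linear speed of cylinder below 0.01 m/s); the robot touches nothing.
It fails at once if more than 15 N between the cylinder and the anchor or its hook (contact force between cylinder and anchor above 15 N).
It fails at once if the robot itself presses on the anchor with more than 15 N (contact force between any of the arm, the fingers and anchor above 15 N).
It fails at once if the cylinder is tipped by more than 0.4 rad (angle between cylinder's own z axis and vertical above 0.4 rad).
It fails at once if a bystander is moved by more than 20 mm (distance of any of pen, hex_key, tape, notebook, pipettor, dish, timer, tweezers from where it was at the start of the episode above 0.02 m).
It also fails if it takes over 61 s, if anything falls off the work surface, if the arm or the gripper's body presses on something with over 40 N, if the wrist force passes 120 N, or if a joint passes its speed limit or range.

ROBOT

A 7-joint arm with a two-finger parallel gripper is mounted at the origin on a cart in front of the work surface, level with it; the furniture and walls round the work are solid. World frame = base frame: x ahead of the robot, y to its left, z up, the work surface at z = 0. Lengths are in m, angles in rad, forces in N, time in s.
With the tool pointing down it reaches from about 0.425 to 1.025 m from the base axis. Payload 3.6 kg.
Tool frame: the origin (TCP) lies midway between the tips of the shut fingers; the grasp point (between the pads) lies 19 mm behind it; z points along the fingers, y is the line along which they close (so a half turn about z gives the same grasp; the last joint's range is limited). The gripper opens to 85 mm and grips with 20 to 120 N. Pads are 22 mm wide; open, the fingers measure 114 mm over their backs; the gripper's body (76 mm by 85 mm) begins 54 mm behind the grasp point. The pads swing forward as they close: fully open they stand 13 mm farther back than shut.
Start: joints at [1.073, 0.591, 0.048, 1.609, -0.033, 0.943, -0.034], TCP at [0.285, -0.667, 0.231] pointing down, gripper open.
Joint ranges: [-2.69, 2.69], [-0.47, 2.24], [-1.27, 1.36], [0.19, 2.51], [-1.53, 4.68], [0.08, 2.07], [-3.09, 3.09]. Speed limits (rad/s): [2.57, 2.57, 3.14, 3.14, 3.14, 3.14, 3.14].

INTERFACE

Orientations are given as a unit quaternion [w, x, y, z].
In Python, from workcell import * gives the robot as it stands.
- The arm moves only by the tool play_rows, never from a script. Its argument "moves" is a list of rows, each an object with "slide": the shift along the tool's x, y, z in units of 20 mm (1.0 is 20 mm), a list of three; "delta_rot": the turn, a rotation vector about the tool's x, y, z in units of 0.12 rad (1.0 is 0.12 rad), a list of three. In form: [{"slide": [tx, ty, tz], "delta_rot": [rx, ry, rz]}, ...]. A call has 1 to 12 rows; each row shifts and turns the commanded pose from where the row before left it, along the tool's axes as they then stand; what a row does not reach is not made up. A row lasts 1/8 s, in which the tool goes at most 62.5 mm and 10.7 degrees, less where a joint would pass 70% of its speed; a pose out of reach is approached as far as the arm can. A call with a number of a shift or a turn outside -1 to 1 is refused whole. A call with a gripper value outside its range is refused whole. "claw" is the opening, from -1 (shut) to 1 (fully open), so that 0 is half open, set as the call begins (left out, the last holds). The fingers move at their own pace and stop on an object; "force" is the grip in N (left out, the last holds). Time passes only in rows, so rows that do not move let the fingers close. It gives the time, the measured TCP pose, the force, the opening and the grip force at its end, in the units of the state.
- observe(): the state, without advancing time (a new reading comes with each control period).
- camera(name): name is "scene" or "top" or "wrist"; returns a dict with "frame" (384x512x3 uint8, red, green, blue), "fov_y" (degrees; the focal length in pixels is half the picture's height over the tangent of half this angle, whatever the lens; pixels are square), "cx", "cy" (the principal point, pixels), "k1" (the pictures are not rectified: a ray, as slopes to the right and down, at radius r is drawn at 1 + k1 r^2 times it, then the intrinsics apply), "world_from_camera" (4x4, takes a point from camera to world coordinates). Camera axes: x right, y up, looking along -z (the intrinsics and any distortion apply to the point x, -y, -z); pixel columns grow to the right and rows downward; lengths in m; the calibration is good to about 2 mm. A picture is of the moment at which its call begins. There is no depth.
- job_done(): hands the job in; it is judged then, once.
Trained networks look in the newest picture that a camera, given by its name, has taken for a name from the list of things; names that differ only in an ending like _2 or _b are one class to them, and where a whole thing is asked for, a point or a joint stands for the part that bears it (a point fixed in the world has none). Each returns a list of dicts, best first, with "score" (0 to 1); they miss things now and then, are a little off and sometimes report something else, mostly with a low value. They report only what shows in the picture. A call takes as long as a camera call. They do not tell look-alikes from the thing itself.
- recognise(camera, query): "bbox" ([left, top, right, bottom] in pixels, round what is visible of it).
The state is a dict: "time": time; "joints": joint angles; "dq": joint speeds; "effort": joint torques, N m; "ee_pos": TCP position; "orientation": TCP orientation; "contact_force": force on the tool from outside, world axes, zero at the start; "moment": the same for the moment, N m; "gripper_width": opening from 0.0 (shut) to 1.0 (fully open); "finger_force": force on a finger pad.
Only numpy, scipy, OpenCV 4.12 (cv2) and the standard library are available. Lean on these libraries where they do the work, as an engineer would, in place of code of your own. Each camera call takes 0.05 s, during which the arm holds its last target. There are 200 camera calls.

## Working session

There is one attempt and no reset: what is moved stays moved. The work goes in short steps, Python scripts to look and compute and a tool call to move; the robot and the scene stay as the last step left them, time stands still between calls to the robot, and variables do not carry over. Pictures are saved under pics/ and viewed, at most 10 in all, crops included, and the job is handed in when it is done.

Besides the shell and the picture viewer there is one more tool, called after "Emit:" as name(argument=value, ...) on one line, values as JSON. play_rows: Moves the arm, as the interface text tells. Its arguments: {"type":"object","properties":{"moves":{"type":"array"},"claw":{"type":"number"},"force":{"type":"number"}},"required":["moves"]}

```bash
ls; mkdir -p pics
cat > h.py <<'E'
from workcell import *
import numpy as np, cv2
def snap(n):
    c=camera(n); np.savez('cam_%s.npz'%n,**{k:np.array(v) for k,v in c.items()}); return c
def load(n): return {k:v for k,v in np.load('cam_%s.npz'%n).items()}
def f_(c): return 192/np.tan(np.radians(float(c['fov_y']))/2)
def proj(c,P):
    P=np.atleast_2d(P); T=np.linalg.inv(c['world_from_camera']); q=P@T[:3,:3].T+T[:3,3]
    s=np.c_[q[:,0]/-q[:,2],-q[:,1]/-q[:,2]]; r2=(s**2).sum(1,keepdims=True); s=s*(1+float(c['k1'])*r2)
    return s*f_(c)+[float(c['cx']),float(c['cy'])]
def ray(c,u,v):
    d=(np.array([u,v])-[float(c['cx']),float(c['cy'])])/f_(c); s=d.copy()
    for _ in range(30): s=d/(1+float(c['k1'])*(s@s))
    T=c['world_from_camera']; return T[:3,3],T[:3,:3]@np.array([s[0],-s[1],-1])
def onz(c,u,v,z):
    o,d=ray(c,u,v); return o+d*(z-o[2])/d[2]
E
python3 - <<'E'
from h import *
print(observe())
for n in ['scene','top']:
    c=snap(n); print(n,c['fov_y'],c['k1'],c['world_from_camera'][:3,3]); 
    cv2.imwrite('pics/%s0.png'%n,cv2.resize(c['frame'][:,:,::-1],(800,600),interpolation=3))
    for q in ['cylinder','valve','ring_bar','anchor','hook_bend','pen','hex_key','tape','notebook','pipettor','dish','timer','tweezers']:
        try: print(q,[(np.round(r['bbox']).astype(int).tolist(),round(r['score'],2)) for r in recognise(n,q)])
        except Exception as e: print(q,e)
E
```

```text
pics
{'time': 0.0, 'joints': array([ 1.0735323 ,  0.59212832,  0.04831359,  1.60987213, -0.03327606,
        0.94271975, -0.03367393]), 'dq': array([-1.96478876e-04,  1.79152698e-04,  8.23669314e-04,  1.71771102e-05,
       -1.53097662e-04,  7.98050521e-04,  3.78061835e-04]), 'effort': array([ 1.96981392e-05, -5.48691595e+01,  1.54699188e+00, -1.98123693e+01,
        9.50106361e-03,  8.67182360e-03,  3.62996758e-06]), 'ee_pos': array([ 0.28449243, -0.66591437,  0.23011605]), 'orientation': array([-1.11948981e-03,  9.79679459e-01,  2.00566220e-01, -3.09651980e-04]), 'contact_force': array([-0.01084783,  0.28436838,  0.08809385]), 'moment': array([ 0.01984901, -0.00426103,  0.02975458]), 'finger_force': 0.0, 'gripper_width': 0.9991837719093736}
scene 46.75248708420285 -0.03591132389285175 [-0.40922358 -0.46594542  0.85376602]
cylinder [([288, 224, 322, 278], 0.95), ([336, 209, 356, 262], 0.67), ([332, 240, 369, 298], 0.62)]
valve [([334, 240, 364, 294], 0.81), ([333, 204, 354, 258], 0.75), ([290, 226, 320, 282], 0.74)]
ring_bar [([289, 223, 322, 277], 0.96), ([331, 208, 355, 259], 0.82
[... 627 characters left out ...]
[311, 223, 328, 245], 0.52), ([339, 222, 369, 237], 0.51)]
valve [([322, 183, 337, 205], 0.71), ([310, 222, 329, 242], 0.57), ([341, 225, 366, 240], 0.53)]
ring_bar [([343, 220, 367, 239], 0.78), ([365, 196, 378, 210], 0.67), ([322, 185, 344, 208], 0.57)]
anchor [([189, 189, 205, 224], 0.69)]
hook_bend [([192, 188, 204, 209], 0.9), ([307, 224, 330, 243], 0.58)]
pen [([271, 211, 278, 246], 0.56), ([352, 142, 369, 160], 0.43)]
hex_key []
tape [([156, 221, 189, 249], 0.61)]
notebook [([104, 190, 153, 251], 0.71), ([351, 144, 370, 157], 0.52), ([190, 191, 202, 221], 0.43)]
pipettor [([339, 176, 378, 187], 0.48)]
dish [([364, 193, 380, 213], 0.72)]
timer [([352, 144, 370, 157], 0.83)]
tweezers []
```

View pics/scene0.png

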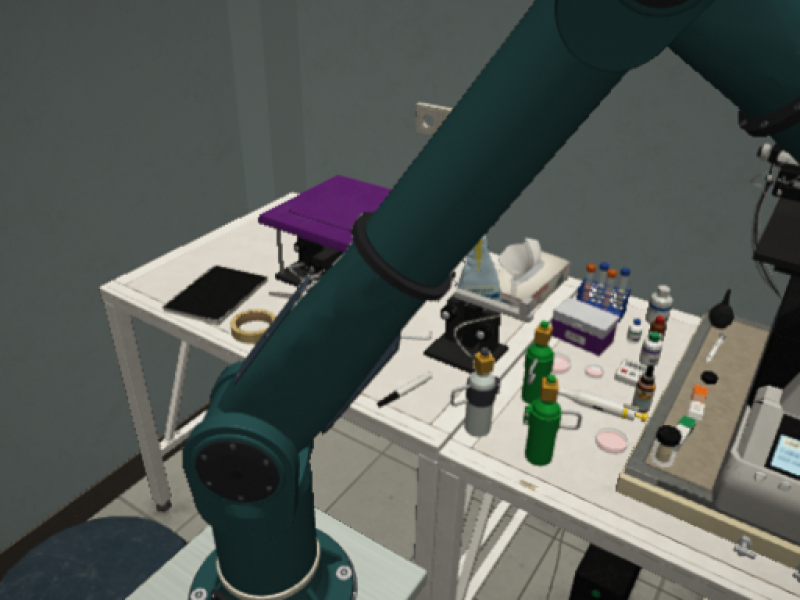

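View pics/top0.png

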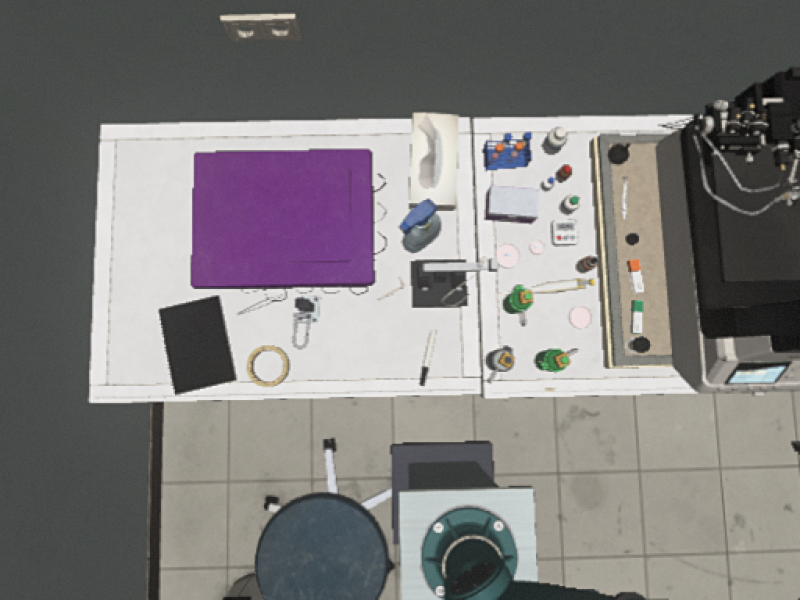

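The scene view shows one silver cylinder at 800-scale pixel (480,395) and green look-alikes at (538,365) and (543,420). The arm hides the anchor there. In the top view the silver cylinder is at (500,358), the green ones are at (518,298) and (553,360), and the anchor's post is at (307,303) with its hook running down to (300,347). I choose the silver one and check it in a close crop.

Run:
```python
from h import *
c=load('top'); im=c['frame'][:,:,::-1]
a=cv2.resize(im[180:240,165:225],(400,400),interpolation=cv2.INTER_CUBIC)
b=cv2.resize(im[205:265,290:350],(400,400),interpolation=cv2.INTER_CUBIC)
cv2.imwrite('pics/crop1.png',np.hstack([a,b]))
for n,(u,v),z in [('silver valve',(320.5,228),.174),('post',(196,194),.11),('hooktip',(192,222),.09),('purple r',(238,184),.15),('purple low l',(123,184),.15)]:
    print(n,onz(c,u,v,z).round(3))
print(c['world_from_camera'].round(3))
```

```text
silver valve [ 0.456 -0.063  0.174]
post [0.585 0.356 0.11 ]
hooktip [0.488 0.374 0.09 ]
purple r [0.611 0.208 0.15 ]
purple low l [0.619 0.598 0.15 ]
[[-0.021  0.993 -0.119  0.442]
 [-1.    -0.02   0.013  0.17 ]
 [ 0.011  0.12   0.993  1.393]
 [ 0.     0.     0.     1.   ]]
```

View pics/crop1.png

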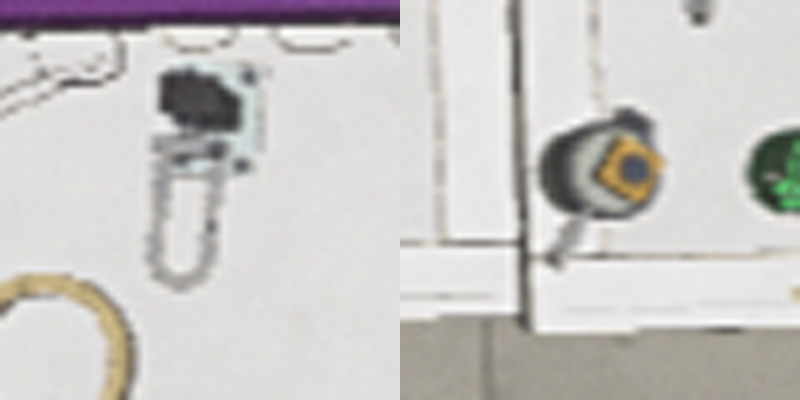

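The crop confirms it: silver body, dark collar, square brass valve (crop pixel 635,168), ring bar at (553,262). The anchor's hook ends at (180,288) in the crop. Next I estimate the poses and plan the approach.

```bash
cat >> h.py <<'E'
from scipy.spatial.transform import Rotation as R
def pose():
    o=observe(); q=o['orientation']; return o,np.array(o['ee_pos']),R.from_quat([q[1],q[2],q[3],q[0]])
def plan(target,yaw_y):  # tool y yaw (world rad), pointing down
    o,p,r=pose(); Y=np.array([np.cos(yaw_y),np.sin(yaw_y),0]); Z=np.array([0,0,-1.]); X=np.cross(Y,Z)
    r2=R.from_matrix(np.c_[X,Y,Z]); 
    print('t',round(o['time'],2),'p',p.round(4),'yawy',np.degrees(np.arctan2(*r.as_matrix()[1::-1,1])).round(2),'F',o['contact_force'].round(2),'w',round(o['gripper_width'],3),'q',np.round(o['joints'],2))
    print('slide units tool now',(r.inv().apply(target-p)/.02).round(3),'rotvec units',((r.inv()*r2).as_rotvec()/.12).round(3))
E
python3 - <<'E'
from h import *
c=load('top')
g=lambda x,y,X0,Y0,z:onz(c,X0+x*.15-.425,Y0+y*.15-.425,z)
v=g(235,168,290,205,.174); rb=g(153,262,290,205,.09); d=rb-v
print('valve',v,'ring',rb,'len',np.hypot(*d[:2]),'yaw',np.degrees(np.arctan2(d[1],d[0])))
b=g(180,288,165,180,.09)
for n,x,y,z in [('hook end',180,288,.09),('hook left root',163,150,.09),('hook right root',215,170,.09),('post fl',160,108,.11),('post fr',238,132,.11),('post bl',160,75,.11),('foot back right',258,65,.008),('foot fr',250,170,.008),('tape',55,275,.025)]: print(n,g(x,y,165,180,z).round(4))
E
```

```text
valve [ 0.4501744  -0.07690923  0.174     ] ring [ 0.40249678 -0.04847296  0.09      ] len 0.0555137497817182 yaw 149.18696542793367
hook end [0.4852 0.3751 0.09  ]
hook left root [0.5585 0.384  0.09  ]
hook right root [0.5472 0.3564 0.09  ]
post fl [0.5788 0.3823 0.11  ]
post fr [0.5653 0.3415 0.11  ]
post bl [0.5962 0.3823 0.11  ]
foot back right [0.6131 0.3436 0.008 ]
foot fr [0.5535 0.3484 0.008 ]
tape [0.4959 0.4546 0.025 ]
```

Emit:
play_rows(moves=[{"slide": [0.39,-0.92,-0.4],"delta_rot": [0,0,0]},{"slide": [0.39,-0.92,-0.4],"delta_rot": [0,0,0]},{"slide": [0.39,-0.92,-0.4],"delta_rot": [0,0,0]},{"slide": [0.39,-0.92,-0.4],"delta_rot": [0,0,0]},{"slide": [0.39,-0.92,-0.4],"delta_rot": [0,0,0]},{"slide": [0.39,-0.92,-0.4],"delta_rot": [0,0,0]},{"slide": [0.39,-0.92,-0.4],"delta_rot": [0,0,0]},{"slide": [0.39,-0.92,-0.4],"delta_rot": [0,0,0]},{"slide": [0.39,-0.92,-0.4],"delta_rot": [0,0,0]},{"slide": [0.39,-0.92,-0.4],"delta_rot": [0,0,0]},{"slide": [0.6,-0.92,-0.4],"delta_rot": [0,0,0]},{"slide": [0.6,-0.92,-0.4],"delta_rot": [0,0,0]}], claw=0.3, force=100)

```text
time: 2.9
ee_pos: [0.2923, -0.4221, 0.3279]
orientation: [0.0, 0.98, 0.201, 0.0]
contact_force: [1.0, 0.4, 0.8]
gripper_width: 0.651
finger_force: 0.0
```

Emit:
play_rows(moves=[{"slide": [0.8,-0.8,0],"delta_rot": [0,0,0]},{"slide": [0.96,-0.7,0],"delta_rot": [0,0,0]},{"slide": [0.96,-0.7,0],"delta_rot": [0,0,0]},{"slide": [0.96,-0.7,0],"delta_rot": [0,0,0]},{"slide": [0.96,-0.7,0],"delta_rot": [0,0,0]},{"slide": [0.96,-0.7,0],"delta_rot": [0,0,0]},{"slide": [0.96,-0.7,0],"delta_rot": [0,0,0]},{"slide": [0.96,-0.7,0],"delta_rot": [0,0,0]},{"slide": [0.96,-0.7,0],"delta_rot": [0,0,0]},{"slide": [0.96,-0.7,0],"delta_rot": [0,0,0]},{"slide": [0.96,-0.7,0],"delta_rot": [0,0,0]},{"slide": [0.96,-0.7,0],"delta_rot": [0,0,0]}])

```text
time: 4.4
ee_pos: [0.4342, -0.1765, 0.3276]
orientation: [0.0, 0.98, 0.201, 0.0]
contact_force: [0.5, -0.5, 0.3]
gripper_width: 0.65
finger_force: 0.0
```

Emit:
play_rows(moves=[{"slide": [0,0,0],"delta_rot": [0,0,-1]},{"slide": [0,0,0],"delta_rot": [0,0,-1]},{"slide": [0,0,0],"delta_rot": [0,0,-1]},{"slide": [0,0,0],"delta_rot": [0,0,-1]},{"slide": [0,0,0],"delta_rot": [0,0,-1]},{"slide": [0,0,0],"delta_rot": [0,0,-1]},{"slide": [0,0,0],"delta_rot": [0,0,-1]},{"slide": [0,0,0],"delta_rot": [0,0,-1]},{"slide": [0,0,0],"delta_rot": [0,0,-1]},{"slide": [0,0,0],"delta_rot": [0,0,-1]},{"slide": [0,0,0],"delta_rot": [0,0,-1]},{"slide": [0,0,0],"delta_rot": [0,0,-1]}])

```text
time: 5.9
ee_pos: [0.4339, -0.1771, 0.3276]
orientation: [0.0, 0.603, 0.798, -0.0]
contact_force: [0.4, 0.0, -0.5]
gripper_width: 0.649
finger_force: 0.0
```

Emit:
play_rows(moves=[{"slide": [0,0,0],"delta_rot": [0,0,-1]},{"slide": [0,0,0],"delta_rot": [0,0,-1]},{"slide": [0,0,0],"delta_rot": [0,0,-1]},{"slide": [0,0,0],"delta_rot": [0,0,-1]},{"slide": [0,0,0],"delta_rot": [0,0,-1]},{"slide": [0,0,0],"delta_rot": [0,0,-1]},{"slide": [0,0,0],"delta_rot": [0,0,-0.3]}])

```text
time: 6.78
ee_pos: [0.4339, -0.1773, 0.3275]
orientation: [0.0, 0.267, 0.964, -0.0]
contact_force: [-0.1, -0.3, -0.0]
gripper_width: 0.652
finger_force: 0.0
```

Run:
```python
from h import *
plan(np.array([.45,-.077,.31]),np.radians(59))
for n in ['wrist','scene']:
    c=snap(n); 
print(load('wrist')['world_from_camera'].round(3))
a,b=[load(n)['frame'][:,:,::-1] for n in ('wrist','scene')]
cv2.imwrite('pics/v4.png',np.vstack([cv2.resize(a,(800,600))[:,:],])); cv2.imwrite('pics/s4.png',cv2.resize(b[150:300,140:400],(800,462),interpolation=2))
for q in ['cylinder','valve','ring_bar']: print(q,[(np.round(r['bbox']).astype(int).tolist(),round(r['score'],2)) for r in recognise('wrist',q)])
```

```text
t 6.78 p [ 0.4339 -0.1773  0.3275] yawy 59.02 F [-0.11 -0.31 -0.03] w 0.652 q [ 0.7   0.17 -0.47  2.04  0.1   0.95  1.21]
slide units tool now [1.89  4.716 0.874] rotvec units [-0.003  0.001  0.003]
[[ 0.515 -0.824 -0.238  0.373]
 [ 0.857  0.495  0.143 -0.141]
 [ 0.    -0.277  0.961  0.471]
 [ 0.     0.     0.     1.   ]]
cylinder [([295, 91, 348, 168], 0.89), ([221, 159, 265, 212], 0.77), ([307, 203, 363, 266], 0.77)]
valve [([309, 201, 362, 265], 0.85), ([225, 156, 267, 216], 0.77), ([297, 94, 349, 168], 0.69)]
ring_bar [([294, 94, 349, 165], 0.79), ([309, 203, 363, 268], 0.79), ([226, 156, 266, 218], 0.6)]
```

View pics/v4.png

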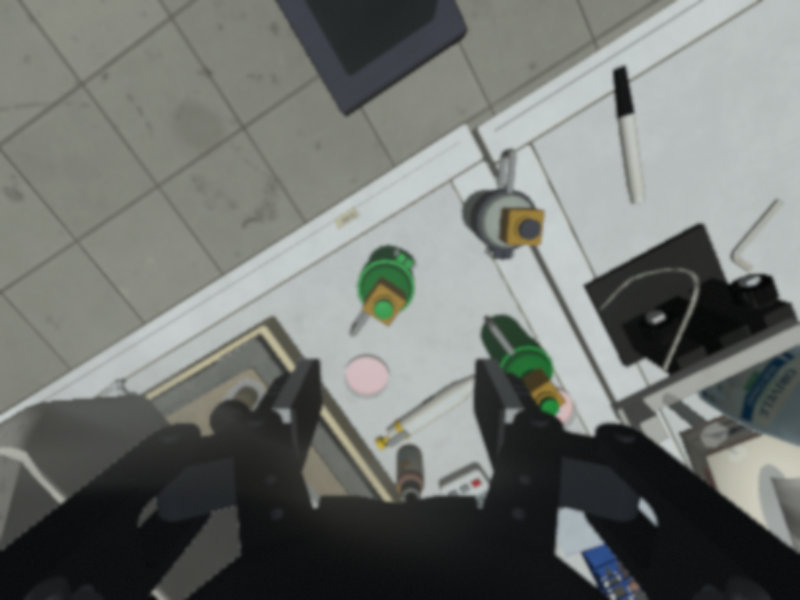

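Wrist view: the silver cylinder's brass valve is at (522,228) with its plug at (530,229) and its ring at (509,160), pointing up in the image. The green ones are at (388,285) and (530,370), clear of it.

Run:
```python
from h import *
c=load('wrist'); k=.64
W=lambda u,v,z: onz(c,u*k-.18,v*k-.18,z)
pl=W(530,229,.174); C=np.array([W(u,v,.162) for u,v in [(503,208),(544,210),(542,249),(502,246)]])
print('plug',pl.round(4),'block',C.mean(0).round(4)); e=np.diff(np.r_[C,C[:1]],axis=0); print('sides',np.hypot(e[:,0],e[:,1]).round(4),'ang',np.degrees(np.arctan2(e[:,1],e[:,0])).round(1))
print('ring top outer',W(509,153,.106).round(4), 'ring outer mid',W(505,185,.09).round(4))
# draw model overlay
for cx,cy,yaw in [(.450,-.077,149)]:
    pass
plan(np.array([.45,-.077,.31]),np.radians(59))
```

```text
plug [ 0.4494 -0.0779  0.174 ] block [ 0.4494 -0.0798  0.162 ]
sides [0.0296 0.0283 0.0298 0.0275] ang [  56.1  -28.3 -125.4  151.6]
ring top outer [ 0.4021 -0.0512  0.106 ] ring outer mid [ 0.4252 -0.0621  0.09  ]
t 7.03 p [ 0.434  -0.1778  0.3274] yawy 58.91 F [-0.98  0.5  -0.52] w 0.646 q [ 0.7   0.17 -0.47  2.04  0.1   0.95  1.21]
slide units tool now [1.918 4.729 0.867] rotvec units [-0.001  0.001 -0.013]
```

Emit:
play_rows(moves=[{"slide": [0.38,0.93,0],"delta_rot": [0,0,0]},{"slide": [0.38,0.93,0],"delta_rot": [0,0,0]},{"slide": [0.38,0.93,0.4],"delta_rot": [0,0,0]},{"slide": [0.38,0.93,1],"delta_rot": [0,0,0]},{"slide": [0.38,0.93,1],"delta_rot": [0,0,0]},{"slide": [0,0,1],"delta_rot": [0,0,0]},{"slide": [0,0,1],"delta_rot": [0,0,0]},{"slide": [0,0,1],"delta_rot": [0,0,0]},{"slide": [0,0,0],"delta_rot": [0,0,0]},{"slide": [0,0,0],"delta_rot": [0,0,0]}])

```text
time: 8.28
ee_pos: [0.45, -0.0786, 0.2199]
orientation: [0.0, 0.268, 0.963, 0.0]
contact_force: [-0.1, -0.1, 0.6]
gripper_width: 0.648
finger_force: 0.0
```

Run:
```python
from h import *
plan(np.array([.4495,-.0785,.132]),np.radians(59))
c=snap('wrist'); a=c['frame'][:,:,::-1].copy()
for P in [[.4495,-.0785,.174]]+[[.4495+13*.001*(sx*np.cos(2.6)-sy*np.sin(2.6)),-.0785+13*.001*(sx*np.sin(2.6)+sy*np.cos(2.6)),.162] for sx in (-1,1) for sy in (-1,1)]:
    u,v=proj(c,P)[0]; cv2.circle(a,(int(u),int(v)),2,(0,0,255),-1)
cv2.imwrite('pics/v5.png',cv2.resize(a,(800,600)))
```

```text
t 8.28 p [ 0.45   -0.0786  0.2199] yawy 58.94 F [-0.05 -0.09  0.61] w 0.648 q [ 0.49  0.31 -0.5   2.19  0.23  0.69  0.85]
slide units tool now [ 0.028 -0.008  4.394] rotvec units [ 0.003  0.007 -0.008]
```

View pics/v5.png

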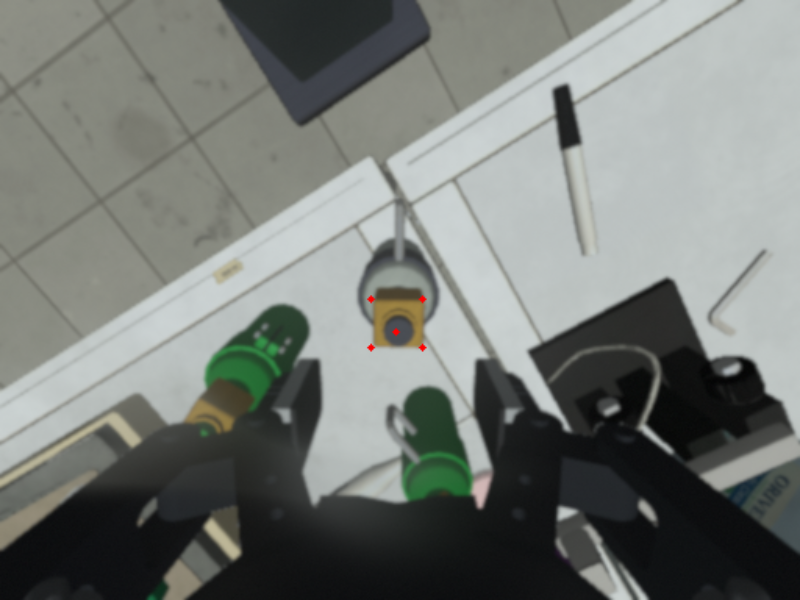

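The overlay fits the valve (398,322) within about 1 mm. I descend and grip.

Emit:
play_rows(moves=[{"slide": [0,0,1],"delta_rot": [0,0,0]},{"slide": [0,0,1],"delta_rot": [0,0,0]},{"slide": [0,0,1],"delta_rot": [0,0,0]},{"slide": [0,0,0.8],"delta_rot": [0,0,0]},{"slide": [0,0,0.6],"delta_rot": [0,0,0]},{"slide": [0,0,0],"delta_rot": [0,0,0]}])

```text
time: 9.07
ee_pos: [0.4494, -0.0787, 0.1311]
orientation: [-0.0, 0.268, 0.964, -0.0]
contact_force: [0.3, -0.6, -0.0]
gripper_width: 0.647
finger_force: 0.0
```

Emit:
play_rows(moves=[{"slide": [0,0,0],"delta_rot": [0,0,0]},{"slide": [0,0,0],"delta_rot": [0,0,0]},{"slide": [0,0,0],"delta_rot": [0,0,0]},{"slide": [0,0,0],"delta_rot": [0,0,0]},{"slide": [0,0,0],"delta_rot": [0,0,0]},{"slide": [0,0,0],"delta_rot": [0,0,0]}], claw=-1, force=110)

```text
time: 9.82
ee_pos: [0.4502, -0.0786, 0.1323]
orientation: [0.001, 0.268, 0.964, 0.0]
contact_force: [-1.5, 1.7, 6.5]
gripper_width: 0.287
finger_force: 108.0
```

Emit:
play_rows(moves=[{"slide": [0,0,-0.3],"delta_rot": [0,0,0]},{"slide": [0,0,-1],"delta_rot": [0,0,0]},{"slide": [0,0,-1],"delta_rot": [0,0,0]},{"slide": [0,0,-1],"delta_rot": [0,0,0]},{"slide": [0,0,-1],"delta_rot": [0,0,0]},{"slide": [0,0,-1],"delta_rot": [0,0,0]},{"slide": [0,0,-0.7],"delta_rot": [0,0,0]},{"slide": [0,0,0],"delta_rot": [0,0,0]}])

```text
time: 10.82
ee_pos: [0.4496, -0.0788, 0.2519]
orientation: [0.001, 0.268, 0.963, -0.0]
contact_force: [-0.6, 1.1, -4.8]
gripper_width: 0.286
finger_force: 108.5
```

Emit:
play_rows(moves=[{"slide": [0.25,0.5,0],"delta_rot": [0,0,0]},{"slide": [0.45,0.93,0],"delta_rot": [0,0,0]},{"slide": [0.45,0.93,0],"delta_rot": [0,0,0]},{"slide": [0.45,0.93,0],"delta_rot": [0,0,0]},{"slide": [0.45,0.93,0],"delta_rot": [0,0,0]},{"slide": [0.45,0.93,0],"delta_rot": [0,0,0]},{"slide": [0.45,0.93,0],"delta_rot": [0,0,0]},{"slide": [0.45,0.93,0],"delta_rot": [0,0,0]},{"slide": [0.45,0.93,0],"delta_rot": [0,0,0]},{"slide": [0.45,0.93,0],"delta_rot": [0,0,0]},{"slide": [0.45,0.93,0],"delta_rot": [0,0,0]},{"slide": [0.45,0.93,0],"delta_rot": [0,0,0]}])

```text
time: 12.32
ee_pos: [0.4698, 0.1601, 0.2501]
orientation: [-0.001, 0.267, 0.964, -0.0]
contact_force: [0.6, -0.7, -4.8]
gripper_width: 0.284
finger_force: 108.5
```

Emit:
play_rows(moves=[{"slide": [0.45,0.93,0],"delta_rot": [0,0,0]},{"slide": [0.45,0.93,0],"delta_rot": [0,0,0]},{"slide": [0.25,0.5,0],"delta_rot": [0,0,0.5]},{"slide": [0,0,0],"delta_rot": [0,0,1]},{"slide": [0,0,0],"delta_rot": [0,0,1]},{"slide": [0,0,0],"delta_rot": [0,0,1]},{"slide": [0,0,0],"delta_rot": [0,0,1]},{"slide": [0,0,0],"delta_rot": [0,0,1]},{"slide": [0,0,0],"delta_rot": [0,0,1]},{"slide": [0,0,0],"delta_rot": [0,0,1]},{"slide": [0,0,0],"delta_rot": [0,0,1]},{"slide": [0,0,0],"delta_rot": [0,0,0.7]}])

```text
time: 13.82
ee_pos: [0.4742, 0.2117, 0.2499]
orientation: [-0.001, 0.734, 0.679, -0.001]
contact_force: [-0.5, 0.0, -5.0]
gripper_width: 0.287
finger_force: 108.4
```

Emit:
play_rows(moves=[{"slide": [0,0,0],"delta_rot": [0,0,0]},{"slide": [0,0,0],"delta_rot": [0,0,0]}])

```text
time: 14.08
ee_pos: [0.4749, 0.2115, 0.2506]
orientation: [-0.0, 0.732, 0.681, -0.001]
contact_force: [-0.7, -0.9, -5.8]
gripper_width: 0.286
finger_force: 108.5
```

Run:
```python
from h import *
plan(np.array([.50,.25,.252]),np.radians(-4))
c=snap('wrist'); a=c['frame'][:,:,::-1].copy()
cv2.imwrite('pics/v6.png',cv2.resize(a,(800,600),interpolation=2))
for q in ['anchor','hook_bend','ring_bar']: print(q,[(np.round(r['bbox']).astype(int).tolist(),round(r['score'],2)) for r in recognise('wrist',q)])
```

```text
t 14.07 p [0.4749 0.2115 0.2506] yawy -4.18 F [-0.73 -0.89 -5.84] w 0.286 q [-0.24  0.33 -0.34  2.04  0.15  0.8  -0.74]
slide units tool now [ 2.013  1.11  -0.071] rotvec units [-0.011  0.004 -0.026]
anchor []
hook_bend [([256, 1, 378, 63], 0.69)]
ring_bar [([215, 129, 292, 299], 0.96)]
```

View pics/v6.png

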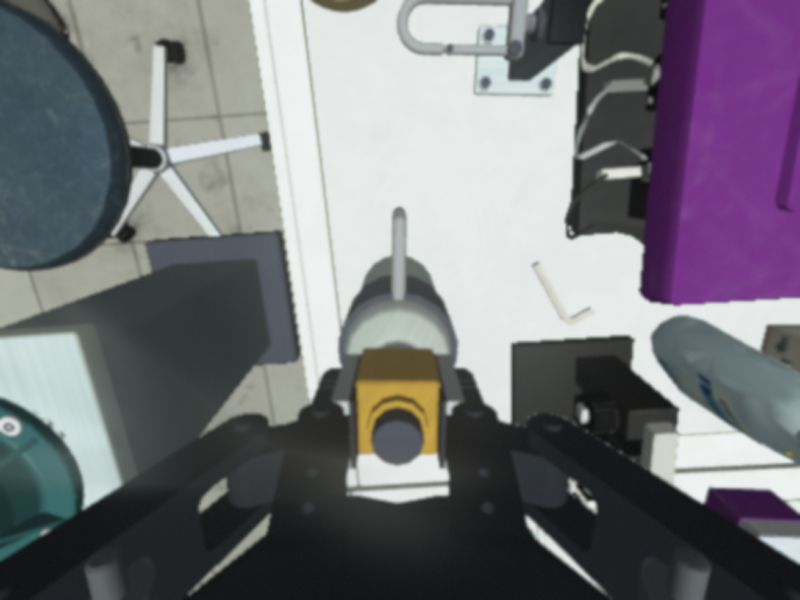

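Wrist view: the cylinder is held upright, with its ring bar at (399,212). The hook is at the top (bend 402,25; nose to gate joint about 448,48; heel 513,48). The hex key lies at (560,295). I move nearer so the whole anchor is in view.

Emit:
play_rows(moves=[{"slide": [0.5,0.3,0],"delta_rot": [0,0,0]},{"slide": [1,0.5,0],"delta_rot": [0,0,0]},{"slide": [0.5,0.2,0],"delta_rot": [0,0,0]},{"slide": [0,0,0],"delta_rot": [0,0,0]},{"slide": [0,0,0],"delta_rot": [0,0,0]}])

```text
time: 14.9
ee_pos: [0.4979, 0.2486, 0.2509]
orientation: [0.0, 0.733, 0.68, -0.001]
contact_force: [-0.0, -0.9, -4.7]
gripper_width: 0.29
finger_force: 108.6
```

Run:
```python
from h import *
c=load('wrist')
for u,v in [(535,263),(568,320),(590,310)]: print('hex',onz(c,u*.64,v*.64,.003).round(4))
print('purple corner', onz(c,643*.64,295*.64,.15).round(3))
plan(np.array([.50,.25,.252]),np.radians(-4))
c=snap('wrist'); a=c['frame'][:,:,::-1].copy()
cv2.imwrite('pics/v7.png',cv2.resize(a[0:165,190:410],(800,600),interpolation=2))
```

```text
hex [0.604  0.1972 0.003 ]
hex [0.6372 0.1378 0.003 ]
hex [0.658  0.1466 0.003 ]
purple corner [0.622 0.205 0.15 ]
t 14.9 p [0.4979 0.2486 0.2509] yawy -4.31 F [-0.   -0.94 -4.75] w 0.29 q [-0.29  0.37 -0.34  1.96  0.16  0.83 -0.79]
slide units tool now [ 0.078  0.097 -0.054] rotvec units [-0.01   0.013 -0.045]
```

View pics/v7.png

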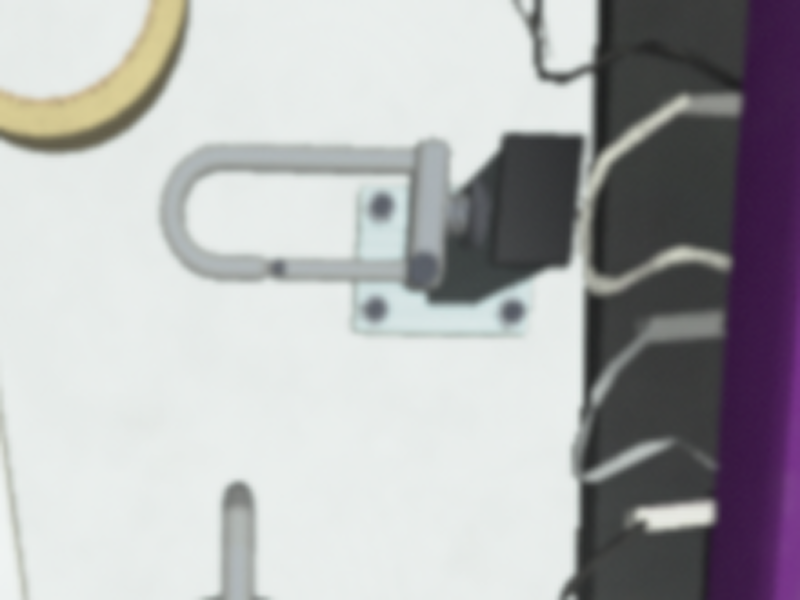

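Crop view: hook bend outer edge at (163,212), nose line y≈267, nose tip (270,268), gate to the hinge pin (425,268), spine y≈157, post top's front edge x≈503. The ring bar is at (238,490).

Run:
```python
from h import *
c=load('wrist'); s=220/800
W=lambda x,y,z: onz(c,190+x*s-.36,y*s-.36,z)
P={'bend':(163,212,.09),'nose1':(230,267,.09),'nosetip':(270,268,.09),'gateR':(405,271,.09),'hinge':(425,268,.095),'spL':(230,157,.09),'spR':(405,158,.09),'postfl':(505,135,.11),'postfr':(494,262,.11),'postbr':(568,266,.11),'footfl':(360,185,.008),'footfr':(353,333,.008),'footbr':(527,333,.008)}
w={k:W(*v) for k,v in P.items()}
for k,v in w.items(): print(k,v.round(4))
ang=lambda a,b: np.degrees(np.arctan2(*(w[b]-w[a])[1::-1])).round(2)
print('nose',ang('nose1','gateR'),'spine',ang('spL','spR'),'postside',ang('postfr','postbr'),'postfront',ang('postfr','postfl')-90,'foot',ang('footfr','footbr'))
# fit anchor pose and e
from scipy.optimize import least_squares
def A(p,X): 
    cth,sth=np.cos(p[2]),np.sin(p[2]); return np.array([p[0]+cth*X[0]-sth*X[1],p[1]+sth*X[0]+cth*X[1]])
def mod(e): return {'bend':(-89.5-e,3),'nosetip':(-58-e,-11),'hinge':(-15-e,-11),'postfl':(0,19),'postfr':(0,-11),'postbr':(20,-11),'footfr':(-26,-21),'footbr':(40,-21),'footfl':(-26,29)}
def res(p):
    r=[]
    for k,X in mod(p[3]*1e3).items(): r+=list(A(p,np.array(X)*1e-3)-w[k][:2])
    n=np.array([-np.sin(p[2]),np.cos(p[2])])
    for k,y in [('nose1',-.011),('gateR',-.011),('spL',.017),('spR',.017)]: r.append(n@(w[k][:2]-p[:2])-y)
    return np.array(r)
f=least_squares(res,[.57,.36,-.07,.004],loss='soft_l1',f_scale=.001); p=f.x
print('anchor',p.round(4),np.degrees(p[2])); print((res(p)*1e3).round(1))
np.save('anchor.npy',p)
print('ring top in view',W(238,490,.251-.132+.106).round(4))
for n,X in [('mouth',(-.05,-.011)),('bend',(-.0795-p[3],.003))]: print(n,A(p,np.array(X)))
```

```text
bend [0.4869 0.3766 0.09  ]
nose1 [0.5047 0.361  0.09  ]
nosetip [0.5161 0.3599 0.09  ]
gateR [0.5547 0.3561 0.09  ]
hinge [0.5595 0.3558 0.095 ]
spL [0.5068 0.3889 0.09  ]
spR [0.5554 0.3849 0.09  ]
postfl [0.5778 0.3838 0.11  ]
postfr [0.5751 0.354  0.11  ]
postbr [0.5947 0.3514 0.11  ]
footfl [0.5533 0.3954 0.008 ]
footfr [0.5489 0.3464 0.008 ]
footbr [0.6131 0.3414 0.008 ]
nose -5.62 spine -4.73 postside -7.43 postfront -5.200000000000003 foot -4.49
anchor [ 0.5761  0.365  -0.0971  0.0007] -5.563221201163575
[-0.3  0.1  0.5 -0.1 -0.1 -0.2  0.1  0.1 -0.   0.1  0.2  0.7 -0.7  0.2
  0.8 -1.1 -0.3  1.   0.1  0.   0.1  0.8]
ring top in view [0.5028 0.3077 0.225 ]
mouth [0.52526349 0.35892303]
bend [0.49653546 0.37578748]
```

The fit gives the anchor at (0.576, 0.365), yaw −5.6°, e ≈ 1 mm, with residuals ≤ 1 mm, and the ring is where the grasp predicts. I align to the anchor and lower to about 2.5 mm above the table, in front of the mouth.

```bash
cat >> h.py <<'E'
def bar(tx,ty,tz=.1345):
    """report bar in anchor frame (mm), force in anchor frame, slide needed for bar -> (tx,ty) mm"""
    p=np.load('anchor.npy'); o,t,r=pose(); M=r.as_matrix(); b=t-.056*0+M[:,0]*.056
    c,s=np.cos(p[2]),np.sin(p[2]); Ra=np.array([[c,s],[-s,c]])
    bar=Ra@(b[:2]-p[:2])*1e3; F=np.mean([o['contact_force'] for o in [observe()]],0)
    tgt=p[:2]+Ra.T@(np.array([tx,ty])/1e3); d=np.r_[tgt-b[:2],tz-t[2]]
    print('t %.2f bar'%o['time'],bar.round(2),'z',t[2].round(4),'F anchor',(Ra@F[:2]).round(2),F[2].round(2),'mom',np.round(o['moment'],2),'yaw err deg',np.degrees(np.arctan2(*M[1::-1,1])-p[2]).round(2),'tilt deg',np.degrees(np.arccos(-M[2,2])).round(2))
    print(' slide units',(r.inv().apply(d)/.02).round(3))
E
python3 -c "
from h import *
bar(-50,-25)"
```

```text
t 14.95 bar [-67.63 -67.62] z 0.251 F anchor [-0.58 -0.43] -5.41 mom [-0.06 -0.01 -0.01] yaw err deg 1.23 tilt deg 0.1
 slide units [2.119 0.932 5.821]
```

Emit:
play_rows(moves=[{"slide": [0,0.3,0.5],"delta_rot": [0,0,0.18]},{"slide": [0,0.3,1],"delta_rot": [0,0,0]},{"slide": [0,0.27,1],"delta_rot": [0,0,0]},{"slide": [0,0,1],"delta_rot": [0,0,0]},{"slide": [0,0,1],"delta_rot": [0,0,0]},{"slide": [0.3,0,0.8],"delta_rot": [0,0,0]},{"slide": [0.6,0,0.4],"delta_rot": [0,0,0]},{"slide": [0.6,0,0.12],"delta_rot": [0,0,0]},{"slide": [0.4,0,0],"delta_rot": [0,0,0]},{"slide": [0.2,0,0],"delta_rot": [0,0,0]},{"slide": [0,0,0],"delta_rot": [0,0,0]},{"slide": [0,0,0],"delta_rot": [0,0,0]}])

```text
time: 16.45
ee_pos: [0.52, 0.2891, 0.1351]
orientation: [0.0, 0.741, 0.672, -0.0]
contact_force: [0.5, -1.5, -6.0]
gripper_width: 0.284
finger_force: 108.3
```

```bash
python3 -c "
from h import *
bar(-50,-17); camera('wrist'); bar(-50,-17)
c=snap('wrist'); a=c['frame'][:,:,::-1].copy()
p=np.load('anchor.npy')
for n in range(1): pass
cv2.imwrite('pics/v8.png',cv2.resize(a[0:165,190:410],(800,600),interpolation=2))"
```

```text
t 16.45 bar [-48.48 -25.02] z 0.1351 F anchor [ 0.65 -1.47] -6.02 mom [ 0.01 -0.01  0.01] yaw err deg -0.01 tilt deg 0.03
 slide units [ 0.401 -0.076  0.03 ]
t 16.50 bar [-48.48 -25.12] z 0.135 F anchor [ 0.13 -0.89] -5.79 mom [-0.01  0.01 -0.01] yaw err deg -0.02 tilt deg 0.03
 slide units [ 0.406 -0.076  0.026]
```

View pics/v8.png

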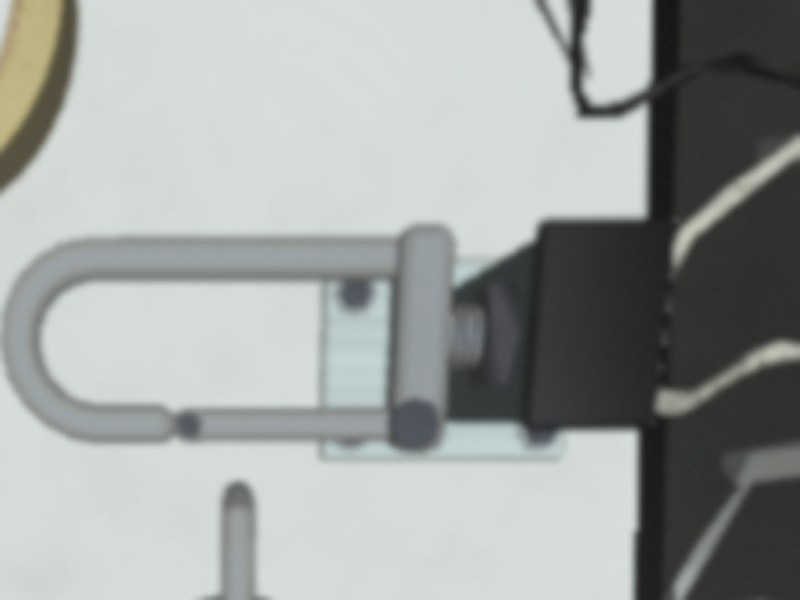

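The ring bar (238,490 in the crop) stands in front of the gate, about 8 mm clear of the nose tip (172,425). I press in gently.

Emit:
play_rows(moves=[{"slide": [0.1,-0.05,0],"delta_rot": [0,0,0]},{"slide": [0.15,0,0],"delta_rot": [0,0,0]},{"slide": [0.15,0,0],"delta_rot": [0,0,0]},{"slide": [0.15,0,0],"delta_rot": [0,0,0]},{"slide": [0.15,0,0],"delta_rot": [0,0,0]},{"slide": [0.1,0,0],"delta_rot": [0,0,0]},{"slide": [0,0,0],"delta_rot": [0,0,0]}])

```text
time: 17.42
ee_pos: [0.5205, 0.3051, 0.1347]
orientation: [0.0, 0.741, 0.672, -0.001]
contact_force: [1.2, -3.5, -4.3]
gripper_width: 0.288
finger_force: 108.5
```

```bash
python3 -c "
from h import *
bar(-50,-2)"
```

```text
t 17.43 bar [-49.57  -9.01] z 0.1347 F anchor [ 1.48 -3.32] -4.33 mom [-0.98 -0.05 -0.05] yaw err deg 0.01 tilt deg 0.07
 slide units [ 0.35  -0.022  0.009]
```

Emit:
play_rows(moves=[{"slide": [0.1,0,0],"delta_rot": [0,0,0]},{"slide": [0.1,0,0],"delta_rot": [0,0,0]},{"slide": [0.1,0,0],"delta_rot": [0,0,0]},{"slide": [0.1,0,0],"delta_rot": [0,0,0]},{"slide": [0,0,0],"delta_rot": [0,0,0]}])

```text
time: 18.05
ee_pos: [0.5205, 0.3128, 0.1343]
orientation: [0.0, 0.74, 0.672, -0.001]
contact_force: [-0.3, -4.6, -5.8]
gripper_width: 0.288
finger_force: 108.4
```

```bash
python3 -c "
from h import *
bar(-70,2)
c=snap('wrist'); a=c['frame'][:,:,::-1].copy()
cv2.imwrite('pics/v9.png',cv2.resize(a[0:165,190:410],(800,600),interpolation=2))"
```

```text
t 18.05 bar [-50.26  -1.33] z 0.1343 F anchor [ 0.2  -4.62] -5.76 mom [-1.33  0.08 -0.02] yaw err deg 0.03 tilt deg 0.15
 slide units [ 0.167 -0.987 -0.007]
```

View pics/v9.png

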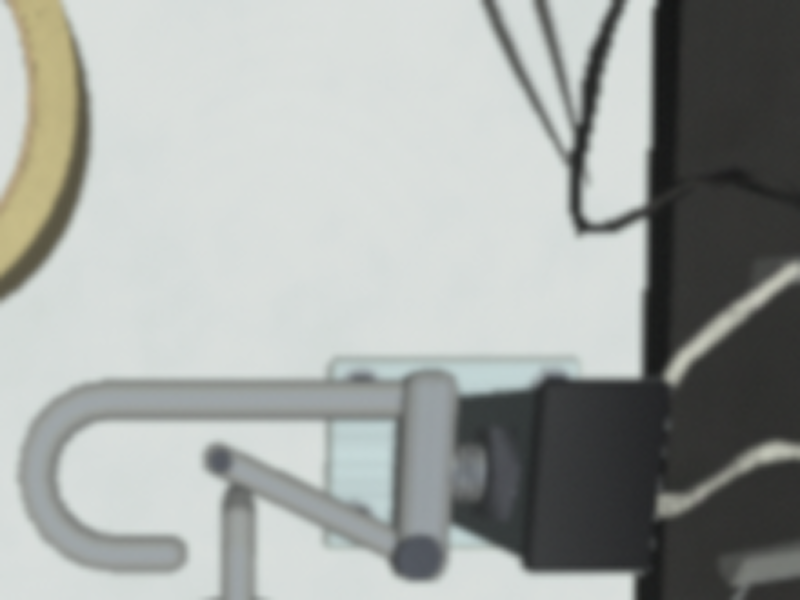

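The gate is swung in (tip 218,460), and the bar at (238,490) is past the nose (inner edge y≈537). I draw it along toward the bend.

Emit:
play_rows(moves=[{"slide": [0.02,-0.1,0],"delta_rot": [0,0,0]},{"slide": [0.02,-0.15,0],"delta_rot": [0,0,0]},{"slide": [0.02,-0.15,0],"delta_rot": [0,0,0]},{"slide": [0.02,-0.15,0],"delta_rot": [0,0,0]},{"slide": [0.02,-0.15,0],"delta_rot": [0,0,0]},{"slide": [0.02,-0.15,0],"delta_rot": [0,0,0]},{"slide": [0.02,-0.15,0],"delta_rot": [0,0,0]},{"slide": [0.02,-0.1,0],"delta_rot": [0,0,0]},{"slide": [0,0,0],"delta_rot": [0,0,0]},{"slide": [0,0,0],"delta_rot": [0,0,0]}])

```text
time: 19.35
ee_pos: [0.4999, 0.319, 0.1349]
orientation: [0.0, 0.74, 0.672, 0.0]
contact_force: [0.3, -0.1, -5.7]
gripper_width: 0.288
finger_force: 108.6
```

```bash
python3 -c "
from h import *
bar(-78,3)
c=snap('wrist'); bar(-78,3); a=c['frame'][:,:,::-1].copy()
cv2.imwrite('pics/v10.png',cv2.resize(a[0:165,190:410],(800,600),interpolation=2))"
```

```text
t 19.35 bar [-71.39   2.82] z 0.1349 F anchor [ 0.33 -0.12] -5.66 mom [ 0.02  0.03 -0.04] yaw err deg 0.02 tilt deg 0.02
 slide units [ 0.009 -0.33   0.021]
t 19.40 bar [-71.41   2.79] z 0.1349 F anchor [-0.12 -0.11] -5.43 mom [-0.01 -0.05  0.01] yaw err deg 0.01 tilt deg 0.01
 slide units [ 0.01  -0.33   0.019]
```

View pics/v10.png

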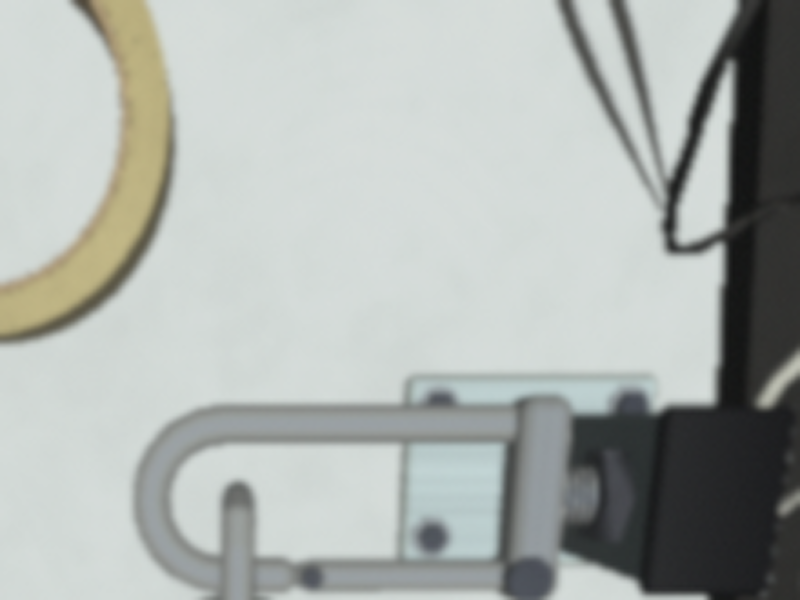

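The gate is shut again behind the bar (238,495), and the force is about zero. Now I feel for the bend.

Emit:
play_rows(moves=[{"slide": [0,-0.1,0],"delta_rot": [0,0,0]},{"slide": [0,-0.1,0],"delta_rot": [0,0,0]},{"slide": [0,-0.05,0],"delta_rot": [0,0,0]},{"slide": [0,0,0],"delta_rot": [0,0,0]}])

```text
time: 19.9
ee_pos: [0.4945, 0.3196, 0.1349]
orientation: [-0.0, 0.74, 0.672, -0.0]
contact_force: [0.4, -1.4, -5.3]
gripper_width: 0.289
finger_force: 108.5
```

Emit:
play_rows(moves=[{"slide": [0,-0.04,0],"delta_rot": [0,0,0]},{"slide": [0,0,0],"delta_rot": [0,0,0]}])

```text
time: 20.15
ee_pos: [0.4938, 0.3196, 0.1349]
orientation: [-0.0, 0.74, 0.672, -0.0]
contact_force: [-0.1, 0.3, -5.3]
gripper_width: 0.284
finger_force: 108.5
```

Emit:
play_rows(moves=[{"slide": [0,-0.03,0],"delta_rot": [0,0,0]},{"slide": [0,0,0],"delta_rot": [0,0,0]}])

```text
time: 20.4
ee_pos: [0.4932, 0.3197, 0.1349]
orientation: [-0.0, 0.74, 0.672, -0.0]
contact_force: [0.1, 0.8, -6.0]
gripper_width: 0.286
finger_force: 108.5
```

```bash
python3 -c "
from h import *
bar(-80,3)"
```

```text
t 20.40 bar [-78.1    2.81] z 0.1349 F anchor [0.03 0.85] -6.03 mom [ 0.07 -0.   -0.02] yaw err deg 0.03 tilt deg 0.0
 slide units [ 0.01  -0.095  0.02 ]
```

Emit:
play_rows(moves=[{"slide": [0,-0.03,0],"delta_rot": [0,0,0]},{"slide": [0,0,0],"delta_rot": [0,0,0]}])

```text
time: 20.65
ee_pos: [0.4926, 0.3197, 0.1349]
orientation: [-0.0, 0.74, 0.672, -0.0]
contact_force: [0.1, -0.9, -5.2]
gripper_width: 0.29
finger_force: 108.5
```

Emit:
play_rows(moves=[{"slide": [0,-0.03,0],"delta_rot": [0,0,0]},{"slide": [0,0,0],"delta_rot": [0,0,0]}])

```text
time: 20.9
ee_pos: [0.492, 0.3198, 0.1349]
orientation: [-0.0, 0.74, 0.672, -0.0]
contact_force: [0.5, 0.6, -5.3]
gripper_width: 0.285
finger_force: 108.5
```

Emit:
play_rows(moves=[{"slide": [0,-0.03,0],"delta_rot": [0,0,0]},{"slide": [0,0,0],"delta_rot": [0,0,0]}])

```text
time: 21.15
ee_pos: [0.4914, 0.3199, 0.1349]
orientation: [-0.0, 0.74, 0.672, -0.0]
contact_force: [0.5, 0.5, -5.3]
gripper_width: 0.288
finger_force: 108.5
```

Emit:
play_rows(moves=[{"slide": [0,-0.03,0],"delta_rot": [0,0,0]},{"slide": [0,0,0],"delta_rot": [0,0,0]}])

```text
time: 21.4
ee_pos: [0.4908, 0.3199, 0.1349]
orientation: [-0.0, 0.74, 0.672, -0.0]
contact_force: [0.0, 0.0, -5.2]
gripper_width: 0.283
finger_force: 108.5
```

Emit:
play_rows(moves=[{"slide": [0,-0.03,0],"delta_rot": [0,0,0]},{"slide": [0,0,0],"delta_rot": [0,0,0]}])

```text
time: 21.65
ee_pos: [0.4902, 0.32, 0.1349]
orientation: [-0.0, 0.74, 0.672, -0.0]
contact_force: [-0.9, -0.3, -5.2]
gripper_width: 0.288
finger_force: 108.5
```

```bash
python3 -c "
from h import *
bar(-82,3)"
```

```text
t 21.65 bar [-81.13   2.82] z 0.1349 F anchor [-0.88 -0.43] -5.17 mom [-0.01 -0.05 -0.04] yaw err deg 0.03 tilt deg 0.01
 slide units [ 0.009 -0.044  0.019]
```

Emit:
play_rows(moves=[{"slide": [0,-0.03,0],"delta_rot": [0,0,0]},{"slide": [0,0,0],"delta_rot": [0,0,0]}])

```text
time: 21.9
ee_pos: [0.4899, 0.32, 0.135]
orientation: [0.0, 0.74, 0.672, 0.0]
contact_force: [0.7, 1.0, -4.9]
gripper_width: 0.291
finger_force: 108.5
```

Emit:
play_rows(moves=[{"slide": [0,-0.03,0],"delta_rot": [0,0,0]},{"slide": [0,0,0],"delta_rot": [0,0,0]}])

```text
time: 22.15
ee_pos: [0.4897, 0.32, 0.135]
orientation: [0.0, 0.741, 0.672, 0.0]
contact_force: [0.9, -0.7, -5.5]
gripper_width: 0.286
finger_force: 108.5
```

```bash
python3 -c "
from h import *
bar(-82,3)"
```

```text
t 22.15 bar [-81.67   2.83] z 0.135 F anchor [ 0.95 -0.57] -5.51 mom [-0.07 -0.49 -0.09] yaw err deg 0.0 tilt deg 0.05
 slide units [ 0.009 -0.017  0.025]
```

Emit:
play_rows(moves=[{"slide": [0,-0.03,0],"delta_rot": [0,0,0]},{"slide": [0,-0.03,0],"delta_rot": [0,0,0]},{"slide": [0,0,0],"delta_rot": [0,0,0]}])

```text
time: 22.52
ee_pos: [0.4892, 0.3202, 0.1351]
orientation: [0.0, 0.741, 0.672, 0.001]
contact_force: [4.6, 0.0, -7.2]
gripper_width: 0.282
finger_force: 108.5
```

```bash
python3 -c "
from h import *
bar(-82,3)"
```

```text
t 22.52 bar [-82.11   2.92] z 0.1351 F anchor [4.6  0.48] -7.2 mom [-0.16 -1.23 -0.25] yaw err deg -0.03 tilt deg 0.12
 slide units [0.004 0.005 0.029]
```

Emit:
play_rows(moves=[{"slide": [0,-0.03,0],"delta_rot": [0,0,0]},{"slide": [0,-0.03,0],"delta_rot": [0,0,0]},{"slide": [0,0,0],"delta_rot": [0,0,0]}])

```text
time: 22.9
ee_pos: [0.4889, 0.3202, 0.1352]
orientation: [0.001, 0.741, 0.672, 0.002]
contact_force: [6.6, -0.8, -8.1]
gripper_width: 0.291
finger_force: 108.4
```

```bash
python3 -c "
from h import *
bar(-82,3)"
```

```text
t 22.90 bar [-82.38   2.93] z 0.1352 F anchor [ 6.65 -0.12] -8.09 mom [-0.28 -1.71 -0.42] yaw err deg -0.07 tilt deg 0.2
 slide units [0.003 0.019 0.033]
```

Emit:
play_rows(moves=[{"slide": [0,-0.04,0],"delta_rot": [0,0,0]},{"slide": [0,-0.04,0],"delta_rot": [0,0,0]},{"slide": [0,0,0],"delta_rot": [0,0,0]}])

```text
time: 23.28
ee_pos: [0.4886, 0.3203, 0.1353]
orientation: [0.001, 0.741, 0.671, 0.003]
contact_force: [8.4, 0.1, -9.2]
gripper_width: 0.286
finger_force: 108.4
```

```bash
python3 -c "
from h import *
bar(-82,3)
for i in range(3): camera('wrist'); o=observe(); print(o['contact_force'].round(2),o['moment'].round(2))"
```

```text
t 23.27 bar [-82.67   2.99] z 0.1353 F anchor [8.34 0.89] -9.17 mom [-0.31 -2.23 -0.45] yaw err deg -0.13 tilt deg 0.31
 slide units [0.001 0.033 0.038]
[ 9.55 -0.67 -9.08] [-0.34 -2.24 -0.49]
[ 7.46 -0.35 -9.72] [-0.38 -2.21 -0.47]
[ 8.09  0.45 -9.5 ] [-0.31 -2.18 -0.42]
```

Emit:
play_rows(moves=[{"slide": [0,-0.05,0],"delta_rot": [0,0,0]},{"slide": [0,-0.05,0],"delta_rot": [0,0,0]},{"slide": [0,0,0],"delta_rot": [0,0,0]}])

```text
time: 23.8
ee_pos: [0.4881, 0.3203, 0.1354]
orientation: [0.002, 0.742, 0.671, 0.004]
contact_force: [9.9, -0.4, -9.9]
gripper_width: 0.283
finger_force: 108.5
```

```bash
python3 -c "
from h import *
bar(-82,3)
for i in range(4): camera('wrist'); o=observe(); print(o['contact_force'].round(2),o['moment'].round(2))"
```

```text
t 23.80 bar [-83.02   2.96] z 0.1354 F anchor [9.87 0.52] -9.91 mom [-0.43 -2.78 -0.65] yaw err deg -0.21 tilt deg 0.45
 slide units [0.002 0.051 0.045]
[ 10.06  -0.55 -11.2 ] [-0.45 -2.78 -0.66]
[  9.88  -0.58 -11.97] [-0.43 -2.76 -0.65]
[ 10.15   0.14 -11.69] [-0.43 -2.75 -0.59]
[ 11.    -0.51 -10.71] [-0.42 -2.8  -0.63]
```

Emit:
play_rows(moves=[{"slide": [0,-0.025,0],"delta_rot": [0,0,0]},{"slide": [0,0,0],"delta_rot": [0,0,0]},{"slide": [0,0,0],"delta_rot": [0,0,0]},{"slide": [0,0,0],"delta_rot": [0,0,0]},{"slide": [0,0,0],"delta_rot": [0,0,0]}])

```text
time: 24.62
ee_pos: [0.488, 0.3204, 0.1354]
orientation: [0.002, 0.742, 0.67, 0.004]
contact_force: [10.9, -0.6, -11.8]
gripper_width: 0.29
finger_force: 108.4
```

```bash
python3 -c "
from h import *
bar(-76,3)
for i in range(4): camera('wrist'); o=observe(); print(o['contact_force'].round(2),o['moment'].round(2))"
```

```text
t 24.62 bar [-83.09   3.  ] z 0.1354 F anchor [10.93  0.42] -11.76 mom [-0.47 -2.96 -0.61] yaw err deg -0.23 tilt deg 0.49
 slide units [0.001 0.354 0.05 ]
[ 10.4    0.03 -10.85] [-0.46 -2.95 -0.62]
[ 10.91  -0.65 -11.68] [-0.5  -2.98 -0.72]
[ 11.16  -0.68 -11.81] [-0.4  -2.99 -0.65]
[ 11.14  -0.81 -10.89] [-0.49 -2.93 -0.57]
```

Emit:
play_rows(moves=[{"slide": [0,0.06,0],"delta_rot": [0,0,0]},{"slide": [0,0.1,0],"delta_rot": [0,0,0]},{"slide": [0,0.1,0],"delta_rot": [0,0,0]},{"slide": [0,0.1,0],"delta_rot": [0,0,0]},{"slide": [0,0.1,0],"delta_rot": [0,0,0]},{"slide": [0,0.1,0],"delta_rot": [0,0,0]},{"slide": [0,0.03,0],"delta_rot": [0,0,0]},{"slide": [0,0,0],"delta_rot": [0,0,0]},{"slide": [0,0,0],"delta_rot": [0,0,0]}])

```text
time: 25.95
ee_pos: [0.4941, 0.3195, 0.1348]
orientation: [-0.0, 0.74, 0.672, -0.0]
contact_force: [-0.0, -0.2, -4.2]
gripper_width: 0.287
finger_force: 109.3
```

```bash
python3 -c "
from h import *
bar(-76,3,.132)
for i in range(3): camera('wrist'); o=observe(); print(o['contact_force'].round(2),o['moment'].round(2))
c=snap('wrist'); f=c['frame'][:,:,::-1]; cv2.imwrite('pics/w_pull.png',f)"
```

```text
t 25.95 bar [-77.28   2.78] z 0.1348 F anchor [ 0.01 -0.2 ] -4.18 mom [-0.01  0.02 -0.01] yaw err deg 0.04 tilt deg 0.03
 slide units [0.011 0.064 0.14 ]
[-0.32  0.22 -5.58] [-0.03 -0.    0.02]
[-0.48 -0.02 -4.83] [ 0.03 -0.03  0.01]
[-0.09 -0.12 -4.72] [ 0.02 -0.    0.02]
```

Free of the bend, with the gate untouched. I lower until the table carries it, and compare the ring's place in the picture with before the pull in case it slipped in the grip.

```bash
python3 -c "
from h import *
a=cv2.imread('pics/v10.png'); b=cv2.resize(cv2.imread('pics/w_pull.png')[0:165,190:410],(800,600),interpolation=2)
t=a[475:560,215:262]; r=cv2.matchTemplate(b[440:600,180:300],t,5); _,m,_,l=cv2.minMaxLoc(r); print('ring shift px(5.8/mm)',l[0]-35,l[1]-35,m)
t=a[550:600,300:560]; r=cv2.matchTemplate(b[500:600,200:700],t,5); _,m,_,l=cv2.minMaxLoc(r); print('gate shift',l[0]-100,l[1]-50,m)
"
```

```text
ring shift px(5.8/mm) 0 0 0.9694658517837524
gate shift 29 0 0.9866993427276611
```

Emit:
play_rows(moves=[{"slide": [0,0.03,0.06],"delta_rot": [0,0,0]},{"slide": [0,0,0.04],"delta_rot": [0,0,0]},{"slide": [0,0,0.02],"delta_rot": [0,0,0]},{"slide": [0,0,0.02],"delta_rot": [0,0,0]},{"slide": [0,0,0],"delta_rot": [0,0,0]}])

```text
time: 26.78
ee_pos: [0.495, 0.3195, 0.1321]
orientation: [-0.0, 0.74, 0.672, -0.0]
contact_force: [-1.0, 0.1, -5.3]
gripper_width: 0.283
finger_force: 109.3
```

Emit:
play_rows(moves=[{"slide": [0,0,0.02],"delta_rot": [0,0,0]},{"slide": [0,0,0.02],"delta_rot": [0,0,0]},{"slide": [0,0,0],"delta_rot": [0,0,0]}])

```text
time: 27.15
ee_pos: [0.4952, 0.3197, 0.1319]
orientation: [0.0, 0.74, 0.672, 0.0]
contact_force: [-1.5, -0.9, 2.2]
gripper_width: 0.288
finger_force: 110.2
```

Emit:
play_rows(moves=[{"slide": [0,0,0.02],"delta_rot": [0,0,0]},{"slide": [0,0,0],"delta_rot": [0,0,0]}])

```text
time: 27.4
ee_pos: [0.4952, 0.3197, 0.1319]
orientation: [0.0, 0.74, 0.672, 0.0]
contact_force: [-1.9, -2.4, 6.2]
gripper_width: 0.289
finger_force: 111.0
```

Emit:
play_rows(moves=[{"slide": [0,0,-0.04],"delta_rot": [0,0,0]},{"slide": [0,0,0],"delta_rot": [0,0,0]}])

```text
time: 27.65
ee_pos: [0.4952, 0.3197, 0.1319]
orientation: [0.0, 0.74, 0.672, 0.0]
contact_force: [-0.7, -0.1, 2.2]
gripper_width: 0.285
finger_force: 110.1
```

Emit:
play_rows(moves=[{"slide": [0,0,0],"delta_rot": [0,0,0]},{"slide": [0,0,0],"delta_rot": [0,0,0]},{"slide": [0,0,0],"delta_rot": [0,0,0]},{"slide": [0,0,0],"delta_rot": [0,0,0]},{"slide": [0,0,0],"delta_rot": [0,0,0]}], claw=0.2)

```text
time: 28.28
ee_pos: [0.495, 0.3195, 0.1317]
orientation: [-0.0, 0.74, 0.672, 0.0]
contact_force: [-0.3, -0.0, 0.0]
gripper_width: 0.601
finger_force: 0.0
```

Emit:
play_rows(moves=[{"slide": [0,0,-0.3],"delta_rot": [0,0,0]},{"slide": [0,0,-0.6],"delta_rot": [0,0,0]},{"slide": [0,0,-1],"delta_rot": [0,0,0]},{"slide": [0,0,-1],"delta_rot": [0,0,0]},{"slide": [0,0,-1],"delta_rot": [0,0,0]},{"slide": [0,0,-1],"delta_rot": [0,0,0]},{"slide": [0,0,-1],"delta_rot": [0,0,0]},{"slide": [0,0,0],"delta_rot": [0,0,0]},{"slide": [0,0,0],"delta_rot": [0,0,0]}])

```text
time: 29.4
ee_pos: [0.4946, 0.3192, 0.2495]
orientation: [0.0, 0.74, 0.672, -0.0]
contact_force: [0.3, -0.8, 0.6]
gripper_width: 0.601
finger_force: 0.0
```

```bash
python3 -c "
from h import *
bar(-76,3)
p=np.load('anchor.npy'); c=snap('wrist'); im=c['frame']
cs,s=np.cos(p[2]),np.sin(p[2]); A=lambda x,y,z: [p[0]+(cs*x-s*y)/1e3,p[1]+(s*x+cs*y)/1e3,z/1e3]
# find brass block blob, compare with the prediction of an upright cylinder at bar(-76.7,2.8)
hsv=cv2.cvtColor(im,cv2.COLOR_RGB2HSV); m=cv2.inRange(hsv,(14,130,80),(28,255,255)); n,l,st,ce=cv2.connectedComponentsWithStats(m); 
pr=proj(c,[A(-76.7+dx,2.8-56+dy,162) for dx in(-13,13) for dy in (-13,13)]); print('pred top block',pr.round(1).tolist())
for i in np.argsort(-st[1:,4])[:2]+1: print(st[i],ce[i].round(1))
print('plug pred',proj(c,A(-76.7,-53.2,174)),'ring bar pred',proj(c,[A(-76.7,2.8,109),A(-76.7,2.8,80)]).round(1).tolist())
for q in ['ring_bar','valve']: print(q,[(np.round(r['bbox']).astype(int).tolist(),round(r['score'],2)) for r in recognise('wrist',q)])
"
```

```text
t 29.40 bar [-76.65   2.48] z 0.2495 F anchor [ 0.42 -0.81] 0.56 mom [ 0.01 -0.01 -0.02] yaw err deg 0.03 tilt deg 0.03
 slide units [0.028 0.034 5.75 ]
pred top block [[240.1, 210.2], [239.7, 182.6], [268.5, 210.2], [269.0, 182.6]]
[242 182  27  26 353] [255.1 190.8]
plug pred [[254.33129191 200.65673029]] ring bar pred [[254.4, 129.7], [254.4, 128.4]]
ring_bar [([229, 127, 278, 212], 0.62)]
valve [([233, 122, 281, 210], 0.92)]
```

The valve block shows at columns 242–269, rows 182–208, against a prediction of 240–269, 182–210. The ring matches too, so the cylinder stands upright and clipped, and the gripper is clear.

```bash
python3 -c "
from h import *
print(job_done())"
```

```text
the job is handed in; nothing more can be done
None
```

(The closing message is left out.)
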